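# Pack the red fixturing kit into its tray

## Robot

A 6-joint arm with a two-finger parallel gripper is mounted at the origin on the work surface. World frame = base frame: x ahead of the robot, y to its left, z up, the work surface at z = 0. Lengths are in m, angles in rad, forces in N, time in s.
With the tool pointing down it reaches from about 0.3 to 0.775 m from the base axis. Payload 14.6 kg.
Tool frame: the origin (TCP) lies midway between the tips of the shut fingers; the grasp point (between the pads) lies 19 mm behind it; z points along the fingers, y is the line along which they close (so a half turn about z gives the same grasp; the last joint's range is limited). The gripper opens to 94 mm and grips with 3 to 60 N. Pads are 16 mm wide; open, the fingers measure 119 mm over their backs; the gripper's body (75 mm by 177 mm) begins 78 mm behind the grasp point.
Start: joints at [-1.355, 0.3, 1.521, -0, 1.321, -0.067], TCP at [0.153, -0.528, 0.205] pointing down, gripper open.
Joint ranges: [-3.03, 3.03], [-0.79, 2.21], [0.23, 2.52], [-1.04, 4.18], [0, 3.07], [-2.55, 2.55]. Speed limits (rad/s): [2.22, 2.22, 2.57, 3.14, 3.14, 3.14].

## Interface

Orientations are given as [roll, pitch, yaw] about the fixed x, y, z axes, in that order (R = Rz(yaw) Ry(pitch) Rx(roll)).
In Python, from station import ctrl gives the robot as it stands. The module is installed in compiled form; this text tells all that it offers.
- The arm moves only by the tool servo_tool, never from a script. Its argument "plan" is a list of rows, each a list of 7 numbers: the opening in per cent of the stroke, from 0 (shut) to 100 (fully open), then the shift along the tool's x, y, z in m, then the turn, a rotation vector about the tool's x, y, z in rad. A call has exactly 8 rows; each row shifts and turns the commanded pose from where the row before left it, along the tool's axes as they then stand; what a row does not reach is not made up. A row lasts 1/8 s, in which the tool goes at most 62.5 mm and 10.7 degrees, less where a joint would pass 70% of its speed; a pose out of reach is approached as far as the arm can. A call with a gripper value outside its range is refused whole. The fingers move at their own pace and stop on an object; "force" is the grip in N (left out, the last holds). Time passes only in rows, so rows that do not move let the fingers close, or fill a call up. It gives the time, the measured TCP pose, the force, the opening and the grip force at its end, in the units of the state.
- ctrl.get_obs(): the state, without advancing time (a new reading comes with each control period).
- ctrl.camera(name): name is "scene" or "top" or "wrist"; returns a dict with "pixels" (480x640x3 uint8, red, green, blue), "z_map" (480x640 float32, m along the optical axis (not along the pixel's ray), 0 where there is no reading), "mtx" (3x3 intrinsics, pixels), "dist" ([k1, k2, p1, p2, k3] as OpenCV has them; the pictures are not rectified), "pose" (4x4, takes a point from camera to world coordinates). Camera axes: x right, y up, looking along -z (the intrinsics and any distortion apply to the point x, -y, -z); pixel columns grow to the right and rows downward; lengths in m; the calibration is good to about 2 mm. A picture is of the moment at which its call begins.
- ctrl.hand_in(): hands the job in; it is judged then, once.
The state is a dict: "time_s": time; "qpos": joint angles; "joint_vel": joint speeds; "tau": joint torques, N m; "ee_pos": TCP position; "eef_rot": TCP orientation; "force": force on the tool from outside, world axes, zero at the start; "moment": the same for the moment, N m; "grip_width": finger opening in m; "grip_force": force on a finger pad.
Only numpy, scipy, OpenCV 4.12 (cv2) and the standard library are available. Lean on these libraries where they do the work, as an engineer would, in place of code of your own. Each camera call takes 0.05 s, during which the arm holds its last target. There are 200 camera calls.

## Task

Pack the red fixturing kit into the yellow tray: the V-block, clamping pin, stop bar and angle stop each go into the compartment whose white floor mark shows that piece's outline from above, standing upright flat on its floor just as it stands now, any way round. The blue V-block and the blue pin belong to another bench: leave them where they stand.

Things in the scene. Friction and masses are not known exactly. Their poses are not given: they have to be found in the camera images.
- red_vee: Red V-block, red body 40 x 44 x 50 mm tall; a bright steel V groove in its top runs along x. Flat end faces at x = +-20 mm, flat sides at y = +-22 mm. Origin: centre of its underside; z up. 320 to 520 g
- red_pin: Red clamping pin standing head down: red knurled knob 40 mm across (43 mm over the knurls) and 22 mm tall below, dark collar 24 mm across to 26 mm, then a bare steel shank 16 mm in diameter up to 66 mm, with a black ring near its top. Round, so any grasp direction will do; take it by the shank. Origin: centre of its underside; z up; 160 to 260 g
- red_bar: Red stop bar standing on edge, 20 mm thick (x) x 54 mm long (y) x 50 mm tall, two dark holes through its broad faces; grasp across its 20 mm thickness. Origin: centre of its underside; z up; 240 to 390 g
- red_ell: Red angle stop, L-shaped seen from above, 50 mm tall, walls 16 mm thick. Origin: underside, at the centre of its 44 x 56 mm outline; z up. The long leg spans x -22 to -6, y -28 to 28 mm; the short leg goes on from its +y end, x -6 to 22, y 12 to 28 mm. Grasp the long leg across its 16 mm thickness, e.g. at x = -14, y = -6 mm; 175 to 290 g
- blue_vee: Look-alike, stays where it is: V-block, blue body 40 x 44 x 50 mm tall; a bright steel V groove in its top runs along x. Flat end faces at x = +-20 mm, flat sides at y = +-22 mm. Origin: centre of its underside; z up. 400 g
- blue_pin: Look-alike, stays where it is: clamping pin standing head down: blue knurled knob 40 mm across (43 mm over the knurls) and 22 mm tall below, dark collar 24 mm across to 26 mm, then a bare steel shank 16 mm in diameter up to 66 mm, with a black ring near its top. Round, so any grasp direction will do; take it by the shank. Origin: centre of its underside; z up; 200 g
- pad_vee: V-block's compartment in the fixed yellow tray (200 x 200 mm, 2 x 2 compartments). This is its dark floor pad, 91 x 91 mm, with the white mark of two broad parallel stripes (each 40 x 14 mm, side by side). Origin: centre of the pad's upper face, 9 mm above the table; x, y parallel to the walls, z up. Walls and dividers round it are 5 mm thick and rise 13 mm above the pad
- pad_pin: Clamping pin's compartment in the fixed yellow tray (200 x 200 mm, 2 x 2 compartments). This is its dark floor pad, 91 x 91 mm, with the white mark of a round disc (40 mm). Origin: centre of the pad's upper face, 9 mm above the table; x, y parallel to the walls, z up. Walls and dividers round it are 5 mm thick and rise 13 mm above the pad
- pad_bar: Stop bar's compartment in the fixed yellow tray (200 x 200 mm, 2 x 2 compartments). This is its dark floor pad, 91 x 91 mm, with the white mark of a single straight bar (20 x 54 mm). Origin: centre of the pad's upper face, 9 mm above the table; x, y parallel to the walls, z up. Walls and dividers round it are 5 mm thick and rise 13 mm above the pad
- pad_ell: Angle stop's compartment in the fixed yellow tray (200 x 200 mm, 2 x 2 compartments). This is its dark floor pad, 91 x 91 mm, with the white mark of an L. Origin: centre of the pad's upper face, 9 mm above the table; x, y parallel to the walls, z up. Walls and dividers round it are 5 mm thick and rise 13 mm above the pad

How it is judged:
At the end, for the whole second after the job is handed in: Each red piece is at rest in its own compartment: its origin within 42 mm of the pad's centre along the pad's x and along its y, its underside less than 4 mm above the pad, upright within 0.12 rad. The blue V-block and blue pin are within 25 mm of where they stood and within 0.2 rad of upright (x of red_vee in the frame of pad_vee between -0.042 and 0.042 m and y of red_vee in the frame of pad_vee between -0.042 and 0.042 m and z of red_vee in the frame of pad_vee below 0.004 m and angle between each of red_vee, red_pin, red_bar, red_ell's own z axis and vertical below 0.12 rad and linear speed of each of red_vee, red_pin, red_bar, red_ell below 0.02 m/s and angular speed of each of red_vee, red_pin, red_bar, red_ell below 0.2 rad/s and x of red_pin in the frame of pad_pin between -0.042 and 0.042 m and y of red_pin in the frame of pad_pin between -0.042 and 0.042 m and z of red_pin in the frame of pad_pin below 0.004 m and x of red_bar in the frame of pad_bar between -0.042 and 0.042 m and y of red_bar in the frame of pad_bar between -0.042 and 0.042 m and z of red_bar in the frame of pad_bar below 0.004 m and x of red_ell in the frame of pad_ell between -0.042 and 0.042 m and y of red_ell in the frame of pad_ell between -0.042 and 0.042 m and z of red_ell in the frame of pad_ell below 0.004 m and distance of each of blue_vee, blue_pin from where it was at the start of the episode below 0.025 m and angle between each of blue_vee, blue_pin's own z axis and vertical below 0.2 rad); the robot touches nothing.
It fails at once if the blue V-block is shifted or tipped (distance of blue_vee from where it was at the start of the episode above 0.025 m or angle between blue_vee's own z axis and vertical above 0.2 rad).
It fails at once if the blue clamping pin is shifted or tipped (distance of blue_pin from where it was at the start of the episode above 0.025 m or angle between blue_pin's own z axis and vertical above 0.2 rad).
It also fails if it takes over 115 s, if anything falls off the work surface, if the arm or the gripper's body presses on something with over 40 N, if the wrist force passes 120 N, or if a joint passes its speed limit or range.

## Working session

There is one attempt and no reset: what is moved stays moved. The work goes in short steps, Python scripts to look and compute and a tool call to move; the robot and the scene stay as the last step left them, time stands still between calls to the robot, and variables do not carry over. Pictures are saved under pics/ and viewed, at most 14 in all, crops included, and the job is handed in when it is done.

Besides the shell and the picture viewer there is one more tool, called as name(argument=value, ...) on one line, values as JSON. servo_tool: Moves the arm, as the interface text tells. Its arguments: {"type":"object","properties":{"plan":{"type":"array","items":{"type":"array","items":{"type":"number"}}},"force":{"type":"number"}},"required":["plan"]}

```bash
mkdir -p pics
cat > h.py <<'E'
import numpy as np,cv2
from station import ctrl
def cam(n):
    c=ctrl.camera(n); c={k:(np.array(v)) for k,v in c.items()}; return c
def world(c):
    h,w=c['z_map'].shape
    u,v=np.meshgrid(np.arange(w,dtype=np.float32),np.arange(h,dtype=np.float32))
    p=cv2.undistortPoints(np.stack([u,v],-1).reshape(-1,1,2),c['mtx'].astype(float),c['dist'].astype(float)).reshape(h,w,2)
    z=c['z_map']; P=np.stack([p[...,0]*z,-p[...,1]*z,-z,np.ones_like(z)],-1)
    return (P@c['pose'].T)[...,:3]
E
python3 - <<'E'
from h import *
print(ctrl.get_obs())
for n in("top","scene"):
    c=cam(n); cv2.imwrite(f'pics/{n}0.png',c['pixels'][...,::-1]); np.savez(f'{n}0.npz',**c)
    print(n,c['pose'].round(3).tolist())
E
```

```text
{'time_s': 0.0, 'qpos': array([-1.35459670e+00,  3.00458594e-01,  1.52158970e+00, -3.22025231e-05,
        1.32067407e+00, -6.66013448e-02]), 'joint_vel': array([ 0.00078041, -0.00035042,  0.0015008 , -0.00117988,  0.00115981,
       -0.00082997]), 'tau': array([-3.65709147e-04, -5.31801331e+01, -3.52737486e+01,  7.08160177e-02,
        2.43837299e-02, -1.34947290e-04]), 'ee_pos': array([ 0.15340796, -0.52790141,  0.20488954]), 'eef_rot': array([-3.14046337e+00, -4.40626380e-05,  2.82808934e-01]), 'force': array([-0.49080501,  0.22683944, -0.14967765]), 'moment': array([-0.02145541,  0.06255993,  0.01777197]), 'grip_force': 0.0, 'grip_width': 0.0937802385021793}
top [[-0.024, 0.983, -0.182, 0.426], [-1.0, -0.022, 0.014, 0.05], [0.009, 0.182, 0.983, 0.74], [0.0, 0.0, 0.0, 1.0]]
scene [[-0.848, -0.451, 0.278, 0.761], [0.53, -0.727, 0.437, 0.414], [0.005, 0.518, 0.856, 0.741], [0.0, 0.0, 0.0, 1.0]]
```

View pics/top0.png

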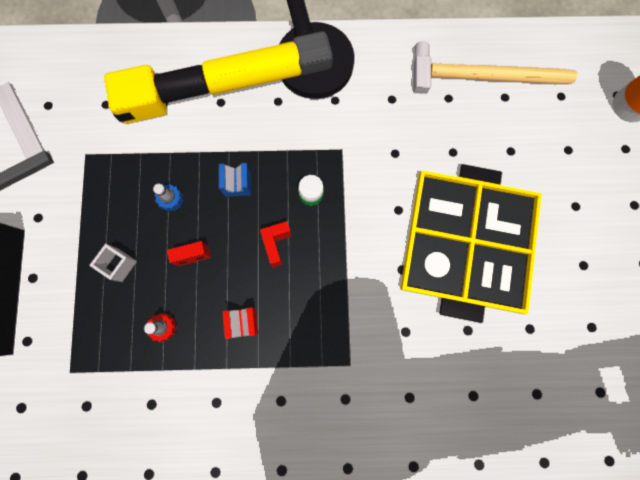

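View pics/scene0.png

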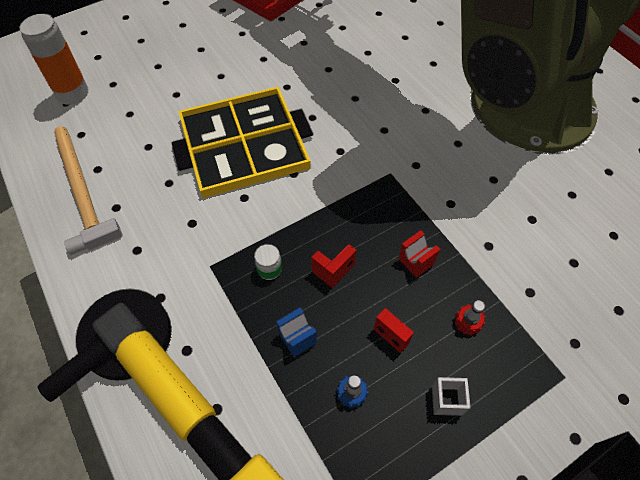

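The top view shows the red pin at (160,327), V-block (239,322), bar (188,252) and ell (275,243). The blue pin is at (168,196) and the blue V-block at (234,179). In the tray, the bar mark is at (446,207), the L at (503,219), the disc at (437,264) and the stripes at (496,275). The lamp, grey box and white/green can are obstacles to avoid.

```bash
cat > m.py <<'E'
from h import *
def mask(c,kind):
    hsv=cv2.cvtColor(c['pixels'],cv2.COLOR_RGB2HSV); H,S,V=cv2.split(hsv)
    return {'red':((H<8)|(H>172))&(S>140)&(V>60),'blue':(H>95)&(H<125)&(S>110)&(V>40),'white':(S<40)&(V>150),'yellow':(H>20)&(H<35)&(S>150)&(V>80)}[kind]
def blobs(m,amin=40):
    n,l,s,ce=cv2.connectedComponentsWithStats(m.astype(np.uint8))
    return [(l==i,ce[i],s[i]) for i in range(1,n) if s[i,4]>amin]
def rect(xy):
    (c,s,a)=cv2.minAreaRect((xy*1000).astype(np.float32)); return np.round(c,1),np.round(s,1),round(a,1)
E
python3 - <<'E'
from m import *
for n in('top','scene'):
    c=dict(np.load(n+'0.npz')); W=world(c); print(n, 'table z',np.median(W[...,2][c['z_map']>0]))
    for k in('red','blue'):
        for b,ce,s in blobs(mask(c,k)):
            p=W[b]; p=p[np.isfinite(p).all(1)]
            if p[:,0].min()<0.1 or abs(p[:,1]).max()>.8: continue
            t=p[p[:,2]>p[:,2].max()-.006]
            print(k,ce.round(),'z',p[:,2].min().round(3),p[:,2].max().round(3),'top',len(t),t.mean(0).round(4),rect(t[:,:2]))
    for b,ce,s in blobs(mask(c,'white'),60):
        p=W[b]
        if s[4]<1500 and p[:,1].max()<0.1 and p[:,1].min()>-.45 and p[:,0].min()>0.25: print('white',ce.round(),p.mean(0).round(4),rect(p[:,:2]))
    for b,ce,s in blobs(mask(c,'yellow'),1000):
        p=W[b]; print('yellow',ce.round(),p.min(0).round(3),p.max(0).round(3),rect(p[:,:2]))
    if n=='top':
        for nm,(u,v) in dict(lamp=(235,68),lamp2=(315,55),lamp3=(135,95),can=(311,187),box=(112,262),boxr=(128,262),grey=(20,130)).items(): print(nm,W[v,u].round(3))
        # tall things
        hi=(W[...,2]>.04)&(c['z_map']>0)
        for b,ce,s in blobs(hi,60): print('hi',ce.round(),W[b].min(0).round(3),W[b].max(0).round(3))
E
```

```text
top table z -0.0004218393435551082
red [274. 240.] z -0.003 0.74 top 2 [0.426  0.0504 0.7395] (array([426. ,  50.4]), array([0., 0.]), 0.0)
red [188. 253.] z -0.003 0.74 top 2 [0.426  0.0504 0.7395] (array([426. ,  50.4]), array([0., 0.]), 0.0)
red [252. 321.] z -0.004 0.052 top 170 [0.4225 0.1392 0.0493] (array([422.7, 139.3]), array([39.7,  9.5]), 6.7)
red [241. 323.] z -0.002 0.74 top 1 [0.426  0.0504 0.7395] (array([426. ,  50.4]), array([0., 0.]), 0.0)
red [226. 324.] z -0.002 0.74 top 1 [0.426  0.0504 0.7395] (array([426. ,  50.4]), array([0., 0.]), 0.0)
red [163. 327.] z -0.002 0.74 top 1 [0.426  0.0504 0.7395] (array([426. ,  50.4]), array([0., 0.]), 0.0)
blue [235. 181.] z -0.002 0.74 top 2 [0.426  0.0504 0.7395] (array([426. ,  50.4]), array([0., 0.]), 0.0)
blue [171. 199.] z -0.004 0.74 top 1 [0.426  0.0504 0.7395] (array([426. ,  50.4]), array([0., 0.]), 0.0)
white [311. 188.] [0.6287 0.0448 0.0478] (array([546. ,  43.1]), array([239.7,  36.9]), 1.2)
white [445. 207.] [ 0.6014 -0.1776  0.0122] (array([532. , -68.6]), array([ 51. , 314.5]), 32.5)
white [499. 221.] [ 0.5756
[... 2789 characters left out ...]
0 0.741 top 1 [0.7605 0.4137 0.741 ] (array([760.5, 413.7]), array([0., 0.]), 0.0)
white [258. 109.] [ 0.4806 -0.2651  0.0097] (array([ 480.4, -264.4]), array([19.4, 39.7]), 80.0)
white [215. 129.] [ 0.5748 -0.2627  0.0103] (array([ 579.1, -271.8]), array([59.1, 43.1]), 76.5)
white [263. 120.] [ 0.4873 -0.235   0.0105] (array([ 487.2, -234.9]), array([15.5, 39.7]), 78.9)
white [275. 151.] [ 0.5055 -0.1545  0.0103] (array([ 504.8, -155.1]), array([40.4, 36.8]), 61.7)
yellow [244. 144.] [ 0.42  -0.331 -0.002] [0.761 0.414 0.741] (array([600.4,  47.2]), array([785.1, 201.8]), 77.5)
yellow [163. 382.] [ 0.761  0.057 -0.001] [0.886 0.414 0.741] (array([821.8, 240.7]), array([ 55.6, 364.4]), 12.4)
```

Run:
```python
from m import *
for n in('top','scene'):
    c=dict(np.load(n+'0.npz')); W=world(c); ok=c['z_map']>.1
    print(n)
    for b,ce,s in blobs(mask(c,'white')&ok,60):
        p=W[b]
        if p[:,1].max()<-.1 and p[:,1].min()>-.34 and p[:,0].min()>0.44: print('white',ce.round(),np.median(p,0).round(4),rect(p[:,:2]))
    b=mask(c,'yellow')&ok&(W[...,2]>.017)&(W[...,2]<.03)&(W[...,1]<-.05); print('tray',rect(W[b][:,:2]))
    for nm,(x,y) in dict(vee=(.42,.157),pin=(.417,.283),bar=(.53,.238),ell=(.541,.1),bvee=(.65,.167),bpin=(.627,.278),box=(.519,.358),can=(.629,.044)).items():
        b=ok&(W[...,2]>.043)&(W[...,2]<.075)&(abs(W[...,0]-x)<.045)&(abs(W[...,1]-y)<.045); p=W[b]
        if nm=='box': p=W[ok&(W[...,2]>.035)&(abs(W[...,0]-x)<.04)&(abs(W[...,1]-y)<.04)]
        if 'pin' in nm: p=p[p[:,2]>.062]
        print(nm,len(p),p.min(0).round(3),p.max(0).round(3),rect(p[:,:2]),'z',np.median(p[:,2]).round(4))
        if nm=='ell': print(cv2.approxPolyDP(cv2.convexHull((p[:,:2]*1000).astype(np.float32)),5,True).reshape(-1,2).round(0).tolist(), p.mean(0).round(4))
```

```text
top
white [445. 207.] [ 0.6021 -0.1786  0.0087] (array([ 602. , -178.8]), array([56.3, 22.8]), 76.9)
white [499. 221.] [ 0.5715 -0.2621  0.0088] (array([ 580.8, -274.1]), array([57.6, 46.1]), 76.7)
white [437. 264.] [ 0.5072 -0.1577  0.0086] (array([ 506.9, -158. ]), array([39.6, 40.8]), 86.5)
white [487. 274.] [ 0.4891 -0.2381  0.0088] (array([ 489. , -238.2]), array([16.4, 41.8]), 76.4)
white [506. 278.] [ 0.482  -0.2677  0.0085] (array([ 482.7, -267.3]), array([16.9, 41.7]), 76.3)
tray (array([ 544.6, -215.9]), array([200. , 204.9]), 77.4)
vee 384 [0.4   0.133 0.043] [0.443 0.181 0.052] (array([420.9, 156.9]), array([39.7, 44.8]), 6.0) z 0.0491
pin 94 [0.41  0.275 0.062] [0.424 0.291 0.068] (array([416.9, 283. ]), array([14.7, 15.4]), 35.0) z 0.0651
bar 482 [0.515 0.211 0.043] [0.545 0.266 0.053] (array([530.2, 238.8]), array([20.5, 54.1]), 13.7) z 0.049
ell 570 [0.509 0.08  0.043] [0.574 0.123 0.054] (array([541.8,  96.1]), array([56.1, 43.9]), 16.3) z 0.0492
[[574.0, 83.0], [562.0, 123.0], [509.0, 108.0], [514.0, 95.0], [560.0, 80.0]] [0.5457 0.1039 0.0491]
bvee 344 [0.63  0.145
[... 1217 characters left out ...]
4] (array([530.5, 242.1]), array([21.4, 53.6]), 13.8) z 0.0503
ell 602 [0.509 0.083 0.043] [0.574 0.128 0.054] (array([540.7, 100.4]), array([57.4, 44.8]), 15.6) z 0.0503
[[574.0, 89.0], [560.0, 128.0], [509.0, 114.0], [512.0, 98.0], [561.0, 83.0]] [0.5465 0.1093 0.0499]
bvee 480 [0.629 0.149 0.043] [0.67  0.195 0.054] (array([649.7, 171.5]), array([40.5, 45.9]), 1.5) z 0.05
bpin 122 [0.619 0.274 0.062] [0.635 0.29  0.069] (array([627.1, 281.7]), array([15.6, 14.5]), 55.8) z 0.0666
box 523 [0.49  0.335 0.035] [0.546 0.389 0.049] (array([518., 362.]), array([42. , 41.9]), 56.3) z 0.0449
can 442 [0.611 0.03  0.043] [0.648 0.068 0.054] (array([629.2,  48.8]), array([36.3, 37.2]), 19.1) z 0.0505
```

Both cameras agree to within about 3.5 mm, and heights and sizes match the specs. Averaged results, each as (x, y):

| Item | Position (m) | Angle |
|---|---|---|
| Vee | (.421, .1585) | yaw 6.3° |
| Bar | (.530, .2405) | 13.7° |
| Ell | (.541, .098) | yaw -74°, grasp at (.5316, .110) |
| Pin | (.417, .285) | – |
| Tray | (.5434, -.2144) | – |

I'll pick up the vee first.

Create go.py:
```python
import sys,numpy as np
from station import ctrl
from scipy.spatial.transform import Rotation as R
o=ctrl.get_obs(); x,y,z,yaw=map(float,sys.argv[1:5])
r=R.from_euler('xyz',o['eef_rot']); t=R.from_euler('xyz',[np.pi,0,np.radians(yaw)])
print('pos',o['ee_pos'].round(4),'yaw',np.degrees(o['eef_rot'][2]).round(1),'q',o['qpos'].round(2))
print('shift',r.inv().apply(np.array([x,y,z])-o['ee_pos']).round(4),'turn',(r.inv()*t).as_rotvec().round(4))
```

```text
(no output)
```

servo_tool(plan=[[100, 0.028, -0.0365, 0.005, 0, 0, 0], [100, 0.028, -0.0365, 0.005, 0, 0, 0], [100, 0.028, -0.0365, 0.005, 0, 0, 0], [100, 0.028, -0.0365, 0.005, 0, 0, 0], [100, 0.028, -0.0365, 0.005, 0, 0, 0], [100, 0.028, -0.0365, 0.005, 0, 0, 0], [100, 0.028, -0.0365, 0.005, 0, 0, 0], [100, 0.028, -0.0365, 0.005, 0, 0, 0]], force=40)

```text
time_s: 1.1
ee_pos: [0.2873, -0.1838, 0.1653]
eef_rot: [3.142, -0.0, 0.282]
force: [1.5, -0.1, 1.1]
grip_width: 0.0939
grip_force: 0.0
```

```bash
python3 go.py .421 .1585 .12 6.3
```

```text
pos [ 0.2873 -0.1838  0.1653] yaw 16.2 q [-0.68 -0.14  2.1   0.    1.19  0.61]
shift [ 0.2238 -0.2915  0.0453] turn [ 0.000e+00 -1.000e-04  1.725e-01]
```

servo_tool(plan=[[100, 0.032, -0.0416, 0.006, 0, 0, 0], [100, 0.032, -0.0416, 0.006, 0, 0, 0], [100, 0.032, -0.0416, 0.006, 0, 0, 0], [100, 0.032, -0.0416, 0.006, 0, 0, 0], [100, 0.032, -0.0416, 0.006, 0, 0, 0], [100, 0.032, -0.0416, 0.006, 0, 0, 0], [100, 0.032, -0.0416, 0.006, 0, 0, 0.07], [100, 0, 0, 0, 0, 0, 0.1]])

```text
time_s: 2.1
ee_pos: [0.421, 0.1593, 0.1225]
eef_rot: [3.142, 0.001, 0.113]
force: [-0.1, 0.1, -0.3]
grip_width: 0.0942
grip_force: 0.0
```

```bash
python3 go.py .421 .1585 .02 6.3
python3 - <<'E'
from h import *
c=cam('wrist'); cv2.imwrite('pics/w1.png',c['pixels'][...,::-1])
E
```

```text
pos [0.421  0.1593 0.1225] yaw 6.5 q [0.28 0.17 1.89 0.   1.08 1.74]
shift [1.000e-04 8.000e-04 1.025e-01] turn [0.     0.0015 0.0034]
```

View pics/w1.png

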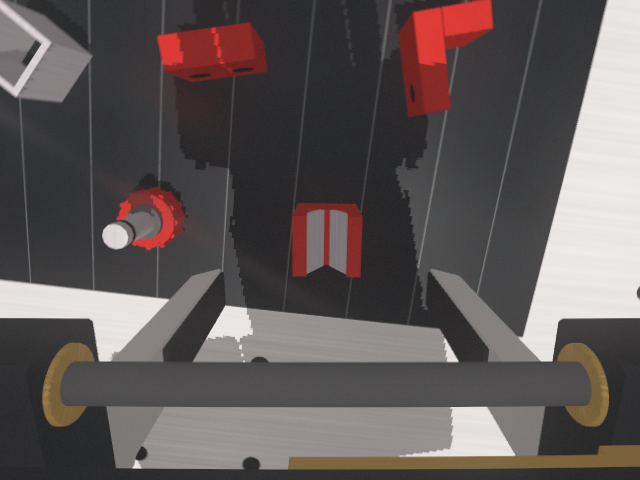

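The wrist view shows the red vee centred between the fingers at (327,240), groove upright in the image, so the alignment is good. Next I descend and close, then lift.

servo_tool(plan=[[100, 0, 0, 0.025, 0, 0, 0], [100, 0, 0, 0.025, 0, 0, 0], [100, 0, 0, 0.025, 0, 0, 0], [100, 0, 0, 0.017, 0, 0, 0], [100, 0, 0, 0.01, 0, 0, 0], [40, 0, 0, 0, 0, 0, 0], [30, 0, 0, 0, 0, 0, 0], [30, 0, 0, 0, 0, 0, 0]])

```text
time_s: 3.15
ee_pos: [0.4213, 0.157, 0.022]
eef_rot: [-3.141, -0.001, 0.113]
force: [-0.1, 0.1, 0.4]
grip_width: 0.068
grip_force: 0.0
```

servo_tool(plan=[[30, 0, 0, 0, 0, 0, 0], [30, 0, 0, 0, 0, 0, 0], [30, 0, 0, -0.015, 0, 0, 0], [30, 0, 0, -0.02, 0, 0, 0], [30, 0, 0, -0.025, 0, 0, 0], [30, 0, 0, -0.025, 0, 0, 0], [30, 0, 0, -0.015, 0, 0, 0], [30, 0, 0, 0, 0, 0, 0]])

```text
time_s: 4.15
ee_pos: [0.4212, 0.157, 0.1222]
eef_rot: [-3.141, -0.001, 0.113]
force: [0.4, 0.2, -4.6]
grip_width: 0.0435
grip_force: 39.8
```

```bash
python3 go.py .4848 -.2513 .12 6.3
```

```text
pos [0.4212 0.157  0.1222] yaw 6.5 q [ 0.28  0.17  1.89 -0.    1.08  1.73]
shift [0.0173 0.4128 0.0021] turn [-0.0002 -0.0014  0.0029]
```

servo_tool(plan=[[30, 0.001, 0.03, 0, 0, 0, 0], [30, 0.002, 0.045, 0, 0, 0, 0], [30, 0.003, 0.06, 0, 0, 0, 0], [30, 0.003, 0.06, 0, 0, 0, 0], [30, 0.003, 0.06, 0, 0, 0, 0], [30, 0.003, 0.06, 0, 0, 0, 0], [30, 0.002, 0.055, 0, 0, 0, 0], [30, 0, 0.043, 0, 0, 0, 0]])

```text
time_s: 5.15
ee_pos: [0.4837, -0.2535, 0.12]
eef_rot: [-3.14, 0.002, 0.112]
force: [1.4, 0.4, -4.3]
grip_width: 0.044
grip_force: 39.8
```

```bash
python3 go.py .4848 -.2513 .032 6.3
```

```text
pos [ 0.4837 -0.2535  0.12  ] yaw 6.4 q [-0.55  0.38  1.63 -0.    1.14  0.91]
shift [ 0.0015 -0.002   0.088 ] turn [-0.0012  0.0017  0.0018]
```

servo_tool(plan=[[30, 0.001, 0, 0.025, 0, 0, 0], [30, 0, 0, 0.025, 0, 0, 0], [30, 0, 0, 0.02, 0, 0, 0], [30, 0, 0, 0.01, 0, 0, 0], [30, 0, 0, 0.006, 0, 0, 0], [30, 0, 0, 0.002, 0, 0, 0], [30, 0, 0, 0, 0, 0, 0], [30, 0, 0, 0, 0, 0, 0]])

```text
time_s: 6.15
ee_pos: [0.4855, -0.2516, 0.0339]
eef_rot: [3.141, -0.001, 0.113]
force: [0.7, -0.9, -5.3]
grip_width: 0.0434
grip_force: 39.8
```

servo_tool(plan=[[70, 0, 0, 0, 0, 0, 0], [70, 0, 0, 0, 0, 0, 0], [70, 0, 0, 0, 0, 0, 0], [70, 0, 0, 0, 0, 0, 0], [70, 0, 0, -0.02, 0, 0, 0], [80, 0, 0, -0.03, 0, 0, 0], [100, 0, 0, -0.03, 0, 0, 0], [100, 0, 0, -0.01, 0, 0, 0]])

```text
time_s: 7.15
ee_pos: [0.4858, -0.2518, 0.125]
eef_rot: [3.14, -0.002, 0.113]
force: [0.5, -0.1, -0.1]
grip_width: 0.0914
grip_force: 0.0
```

```bash
python3 go.py .5316 .110 .13 16
python3 - <<'E'
from m import *
c=cam('top'); cv2.imwrite('pics/t2.png',c['pixels'][...,::-1]);W=world(c)
b=(c['z_map']>.1)&(W[...,2]>.045)&(W[...,2]<.075)&(abs(W[...,0]-.485)<.06)&(abs(W[...,1]+.25)<.06); p=W[b]
if len(p): print(len(p),rect(p[:,:2]),np.median(p[:,2]))
E
```

```text
pos [ 0.4858 -0.2518  0.125 ] yaw 6.5 q [-0.55  0.37  1.62  0.    1.15  0.91]
shift [ 0.0862 -0.3543 -0.0054] turn [ 0.0017 -0.0019 -0.1664]
126 (array([ 484.3, -237.3]), array([40. , 15.1]), 7.5) 0.05699816855658346
```

servo_tool(plan=[[100, 0.009, -0.036, 0, 0, 0, 0], [100, 0.013, -0.053, 0, 0, 0, 0], [100, 0.0145, -0.06, 0, 0, 0, 0], [100, 0.0145, -0.06, 0, 0, 0, 0], [100, 0.0145, -0.06, 0, 0, 0, 0], [100, 0.0125, -0.053, 0, 0, 0, 0], [100, 0.008, -0.032, 0, 0, 0, -0.07], [100, 0, 0, 0.01, 0, 0, -0.096]])

```text
time_s: 8.2
ee_pos: [0.5308, 0.1122, 0.1124]
eef_rot: [-3.141, 0.0, 0.285]
force: [0.7, 0.7, -0.0]
grip_width: 0.0942
grip_force: 0.0
```

```bash
python3 go.py .5316 .110 .022 16
python3 - <<'E'
from h import *
c=cam('wrist'); cv2.imwrite('pics/w2.png',c['pixels'][...,::-1])
E
```

```text
pos [0.5308 0.1122 0.1124] yaw 16.3 q [0.14 0.38 1.64 0.   1.12 1.43]
shift [0.0002 0.0023 0.0904] turn [-0.0002  0.0004  0.0053]
```

View pics/w2.png

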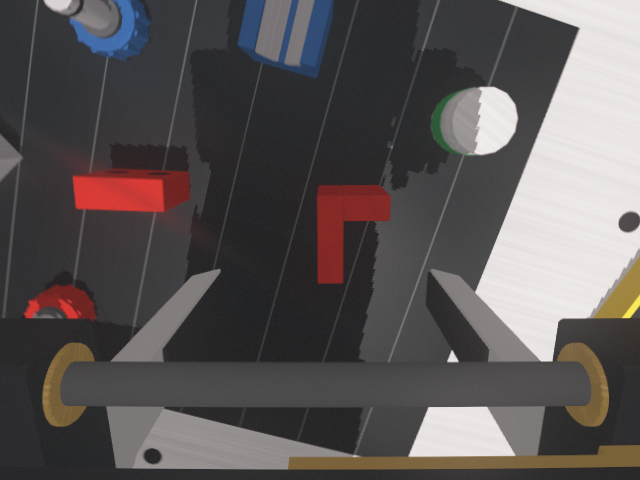

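The ell's long leg is centred between the fingers at (330,240) and parallel to the pads.

servo_tool(plan=[[100, 0, 0.001, 0.025, 0, 0, 0], [100, 0, 0, 0.025, 0, 0, 0], [90, 0, 0, 0.022, 0, 0, 0], [70, 0, 0, 0.012, 0, 0, 0], [50, 0, 0, 0.006, 0, 0, 0], [30, 0, 0, 0, 0, 0, 0], [5, 0, 0, 0, 0, 0, 0], [5, 0, 0, 0, 0, 0, 0]])

```text
time_s: 9.25
ee_pos: [0.5315, 0.1091, 0.024]
eef_rot: [3.141, -0.001, 0.279]
force: [0.0, 0.9, -0.3]
grip_width: 0.0377
grip_force: 0.0
```

servo_tool(plan=[[5, 0, 0, 0, 0, 0, 0], [5, 0, 0, 0, 0, 0, 0], [5, 0, 0, 0, 0, 0, 0], [5, 0, 0, -0.015, 0, 0, 0], [5, 0, 0, -0.025, 0, 0, 0], [5, 0, 0, -0.03, 0, 0, 0], [5, 0, 0, -0.03, 0, 0, 0], [5, 0, 0, 0, 0, 0, 0]])

```text
time_s: 10.25
ee_pos: [0.5322, 0.1092, 0.126]
eef_rot: [3.141, -0.004, 0.279]
force: [-0.2, -0.9, -3.2]
grip_width: 0.0157
grip_force: 40.0
```

```bash
python3 go.py .570 -.261 .122 16
```

```text
pos [0.5322 0.1092 0.126 ] yaw 16.0 q [0.13 0.36 1.63 0.   1.14 1.43]
shift [-0.0655  0.3663  0.0039] turn [ 0.0006 -0.0043 -0.0005]
```

servo_tool(plan=[[5, -0.004, 0.025, 0, 0, 0, 0], [5, -0.008, 0.045, 0, 0, 0, 0], [5, -0.01, 0.056, 0, 0, 0, 0], [5, -0.01, 0.056, 0, 0, 0, 0], [5, -0.01, 0.056, 0, 0, 0, 0], [5, -0.01, 0.056, 0, 0, 0, 0], [5, -0.009, 0.045, 0, 0, 0, 0], [5, -0.0045, 0.027, 0, 0, 0, 0]])

```text
time_s: 11.25
ee_pos: [0.5681, -0.2629, 0.1218]
eef_rot: [-3.14, 0.002, 0.277]
force: [-0.0, 0.2, -2.4]
grip_width: 0.0156
grip_force: 40.0
```

```bash
python3 go.py .570 -.261 .034 16
```

```text
pos [ 0.5681 -0.2629  0.1218] yaw 15.9 q [-0.49  0.54  1.38 -0.    1.22  0.8 ]
shift [ 0.0025 -0.0012  0.0878] turn [-0.0013  0.0016 -0.0021]
```

servo_tool(plan=[[5, 0.001, 0, 0.025, 0, 0, 0], [5, 0, 0, 0.025, 0, 0, 0], [5, 0, 0, 0.02, 0, 0, 0], [5, 0, 0, 0.01, 0, 0, 0], [5, 0, 0, 0.006, 0, 0, 0], [5, 0, 0, 0.003, 0, 0, 0], [5, 0, 0, 0, 0, 0, 0], [5, 0, 0, 0, 0, 0, 0]])

```text
time_s: 12.25
ee_pos: [0.5701, -0.2607, 0.035]
eef_rot: [3.141, -0.001, 0.279]
force: [0.1, 0.2, -1.7]
grip_width: 0.0156
grip_force: 40.0
```

servo_tool(plan=[[40, 0, 0, 0, 0, 0, 0], [40, 0, 0, 0, 0, 0, 0], [40, 0, 0, 0, 0, 0, 0], [40, 0, 0, 0, 0, 0, 0], [40, 0, 0, -0.02, 0, 0, 0], [50, 0, 0, -0.03, 0, 0, 0], [60, 0, 0, -0.03, 0, 0, 0], [60, 0, 0, -0.015, 0, 0, 0]])

```text
time_s: 13.25
ee_pos: [0.5705, -0.2609, 0.1324]
eef_rot: [3.139, -0.002, 0.279]
force: [0.6, 0.2, -0.4]
grip_width: 0.0563
grip_force: 0.0
```

```bash
python3 go.py .5303 .2405 .13 103.7
```

```text
pos [ 0.5705 -0.2609  0.1324] yaw 16.0 q [-0.49  0.53  1.37 -0.    1.24  0.8 ]
shift [ 0.0993 -0.4931  0.0015] turn [ 3.6000e-03 -1.0000e-04 -1.5311e+00]
```

servo_tool(plan=[[80, 0.011, -0.055, 0, 0, 0, 0], [90, 0.0123, -0.061, 0, 0, 0, 0], [100, 0.0123, -0.061, 0, 0, 0, 0], [100, 0.0123, -0.061, 0, 0, 0, 0], [100, 0.0123, -0.061, 0, 0, 0, 0], [100, 0.0123, -0.061, 0, 0, 0, 0], [100, 0.0123, -0.061, 0, 0, 0, 0], [100, 0.0123, -0.061, 0, 0, 0, 0]])

```text
time_s: 14.25
ee_pos: [0.5301, 0.2315, 0.1298]
eef_rot: [3.142, -0.0, 0.279]
force: [0.6, 0.0, 0.0]
grip_width: 0.0939
grip_force: 0.0
```

servo_tool(plan=[[100, 0.002, -0.011, 0, 0, 0, -0.17], [100, 0, 0, 0, 0, 0, -0.18], [100, 0, 0, 0, 0, 0, -0.18], [100, 0, 0, 0, 0, 0, -0.18], [100, 0, 0, 0, 0, 0, -0.18], [100, 0, 0, 0, 0, 0, -0.18], [100, 0, 0, 0, 0, 0, -0.18], [100, 0, 0, 0, 0, 0, -0.18]])

```text
time_s: 15.25
ee_pos: [0.5294, 0.2406, 0.1296]
eef_rot: [-3.141, 0.0, 1.715]
force: [-1.3, 0.1, 0.1]
grip_width: 0.0942
grip_force: 0.0
```

```bash
python3 go.py .5303 .2405 .022 103.7
```

```text
pos [0.5294 0.2406 0.1296] yaw 98.2 q [0.36 0.44 1.51 0.   1.19 0.22]
shift [-0.0002  0.0009  0.1076] turn [-0.0002  0.     -0.0951]
```

servo_tool(plan=[[100, 0, 0.001, 0.015, 0, 0, -0.095], [100, 0, 0, 0.03, 0, 0, 0], [100, 0, 0, 0.03, 0, 0, 0], [85, 0, 0, 0.02, 0, 0, 0], [60, 0, 0, 0.009, 0, 0, 0], [30, 0, 0, 0.003, 0, 0, 0], [10, 0, 0, 0, 0, 0, 0], [10, 0, 0, 0, 0, 0, 0]])

```text
time_s: 16.25
ee_pos: [0.5308, 0.2409, 0.0232]
eef_rot: [3.14, -0.0, 1.804]
force: [-0.0, 0.7, 0.1]
grip_width: 0.0473
grip_force: 0.0
```

servo_tool(plan=[[10, 0, 0, 0, 0, 0, 0], [10, 0, 0, 0, 0, 0, 0], [10, 0, 0, 0, 0, 0, 0], [10, 0, 0, -0.015, 0, 0, 0], [10, 0, 0, -0.025, 0, 0, 0], [10, 0, 0, -0.03, 0, 0, 0], [10, 0, 0, -0.03, 0, 0, 0], [10, 0, 0, 0, 0, 0, 0]])

```text
time_s: 17.25
ee_pos: [0.5314, 0.2411, 0.1249]
eef_rot: [3.137, -0.001, 1.804]
force: [-0.8, 0.1, -3.6]
grip_width: 0.0196
grip_force: 40.0
```

```bash
python3 go.py .6014 -.1775 .122 103.7
```

```text
pos [0.5314 0.2411 0.1249] yaw 103.4 q [0.36 0.45 1.52 0.   1.18 0.13]
shift [-0.4235 -0.0286  0.0026] turn [ 0.0042 -0.0006 -0.0061]
```

servo_tool(plan=[[10, -0.03, -0.002, 0, 0, 0, 0], [10, -0.05, -0.003, 0, 0, 0, 0], [10, -0.061, -0.004, 0, 0, 0, 0], [10, -0.061, -0.004, 0, 0, 0, 0], [10, -0.061, -0.004, 0, 0, 0, 0], [10, -0.061, -0.004, 0, 0, 0, 0], [10, -0.056, -0.004, 0, 0, 0, 0], [10, -0.0435, -0.0035, 0, 0, 0, 0]])

```text
time_s: 18.25
ee_pos: [0.5999, -0.18, 0.1208]
eef_rot: [-3.14, -0.001, 1.803]
force: [0.4, 0.3, -2.5]
grip_width: 0.0197
grip_force: 40.0
```

```bash
python3 go.py .6014 -.1775 .033 103.7
```

```text
pos [ 0.5999 -0.18    0.1208] yaw 103.3 q [-0.35  0.54  1.38 -0.    1.22 -0.58]
shift [0.002  0.0022 0.0878] turn [-0.0017 -0.0011 -0.0072]
```

servo_tool(plan=[[10, 0.001, 0.001, 0.025, 0, 0, 0], [10, 0, 0, 0.025, 0, 0, 0], [10, 0, 0, 0.02, 0, 0, 0], [10, 0, 0, 0.01, 0, 0, 0], [10, 0, 0, 0.006, 0, 0, 0], [10, 0, 0, 0.003, 0, 0, 0], [10, 0, 0, 0, 0, 0, 0], [10, 0, 0, 0, 0, 0, 0]])

```text
time_s: 19.25
ee_pos: [0.6015, -0.1767, 0.034]
eef_rot: [3.141, 0.0, 1.804]
force: [1.4, -0.3, -3.5]
grip_width: 0.0195
grip_force: 40.0
```

servo_tool(plan=[[45, 0, 0, 0, 0, 0, 0], [45, 0, 0, 0, 0, 0, 0], [45, 0, 0, 0, 0, 0, 0], [45, 0, 0, 0, 0, 0, 0], [45, 0, 0, -0.02, 0, 0, 0], [50, 0, 0, -0.03, 0, 0, 0], [60, 0, 0, -0.03, 0, 0, 0], [60, 0, 0, -0.015, 0, 0, 0]])

```text
time_s: 20.25
ee_pos: [0.6019, -0.1769, 0.1314]
eef_rot: [3.139, 0.002, 1.804]
force: [0.1, 0.4, 0.6]
grip_width: 0.0561
grip_force: 0.0
```

```bash
python3 go.py .417 .285 .14 103.3
```

```text
pos [ 0.6019 -0.1769  0.1314] yaw 103.4 q [-0.34  0.53  1.37 -0.    1.24 -0.58]
shift [ 0.4921 -0.0732 -0.0097] turn [0.0027 0.0018 0.001 ]
```

servo_tool(plan=[[80, 0.045, -0.007, -0.002, 0, 0, 0], [90, 0.06, -0.009, -0.002, 0, 0, 0], [100, 0.06, -0.009, -0.002, 0, 0, 0], [100, 0.06, -0.009, -0.002, 0, 0, 0], [100, 0.06, -0.009, -0.001, 0, 0, 0], [100, 0.06, -0.009, 0, 0, 0, 0], [100, 0.06, -0.009, 0, 0, 0, 0], [100, 0.06, -0.009, 0, 0, 0, 0]])

```text
time_s: 21.25
ee_pos: [0.4248, 0.2613, 0.1379]
eef_rot: [3.141, -0.0, 1.804]
force: [0.6, -0.6, 0.4]
grip_width: 0.0941
grip_force: 0.0
```

```bash
python3 go.py .417 .285 .031 103.3
```

```text
pos [0.4248 0.2613 0.1379] yaw 103.3 q [ 0.48  0.26  1.74 -0.    1.14  0.25]
shift [ 0.0249 -0.0021  0.1069] turn [ 0.0004 -0.0001  0.0008]
```

servo_tool(plan=[[100, 0.018, -0.0015, 0, 0, 0, 0], [100, 0.008, 0, 0.01, 0, 0, 0], [100, 0, 0, 0.025, 0, 0, 0], [100, 0, 0, 0.015, 0, 0, 0], [100, 0, 0, 0, 0, 0, 0], [100, 0, 0, 0, 0, 0, 0], [100, 0, 0, 0, 0, 0, 0], [100, 0, 0, 0, 0, 0, 0]])

```text
time_s: 22.25
ee_pos: [0.4186, 0.2846, 0.0879]
eef_rot: [3.141, -0.0, 1.804]
force: [-0.7, 0.2, 0.2]
grip_width: 0.094
grip_force: 0.0
```

```bash
python3 go.py .417 .285 .031 103.3;  python3 - <<'E'
from h import *
c=cam('wrist'); cv2.imwrite('pics/w3.png',c['pixels'][...,::-1])
E
```

```text
pos [0.4186 0.2846 0.0879] yaw 103.3 q [ 0.52  0.34  1.77 -0.    1.04  0.29]
shift [ 0.0007 -0.0015  0.0569] turn [ 0.0007 -0.0002  0.0008]
```

View pics/w3.png

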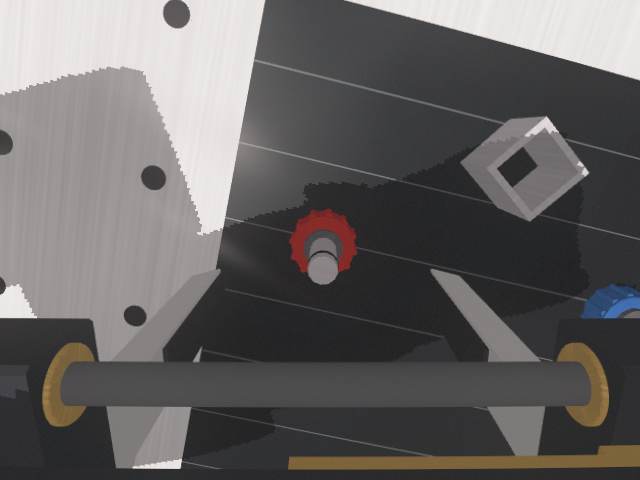

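The pin shank is at (322,266), midway between the fingertips. Next I descend and grip.

servo_tool(plan=[[100, 0.0005, -0.001, 0.02, 0, 0, 0], [90, 0, 0, 0.02, 0, 0, 0], [70, 0, 0, 0.012, 0, 0, 0], [50, 0, 0, 0.005, 0, 0, 0], [30, 0, 0, 0, 0, 0, 0], [5, 0, 0, 0, 0, 0, 0], [5, 0, 0, 0, 0, 0, 0], [5, 0, 0, 0, 0, 0, 0]])

```text
time_s: 23.3
ee_pos: [0.4173, 0.2849, 0.0307]
eef_rot: [3.141, -0.0, 1.804]
force: [0.1, -0.4, 0.4]
grip_width: 0.0281
grip_force: 0.0
```

servo_tool(plan=[[5, 0, 0, 0, 0, 0, 0], [5, 0, 0, 0, 0, 0, 0], [5, 0, 0, 0, 0, 0, 0], [5, 0, 0, -0.015, 0, 0, 0], [5, 0, 0, -0.025, 0, 0, 0], [5, 0, 0, -0.03, 0, 0, 0], [5, 0, 0, -0.03, 0, 0, 0], [5, 0, 0, 0, 0, 0, 0]])

```text
time_s: 24.3
ee_pos: [0.4181, 0.2853, 0.1328]
eef_rot: [3.137, -0.001, 1.804]
force: [0.3, 0.7, -1.6]
grip_width: 0.015
grip_force: 40.0
```

```bash
python3 go.py .506 -.1563 .13 103.3
```

```text
pos [0.4181 0.2853 0.1328] yaw 103.4 q [0.53 0.28 1.73 0.   1.13 0.29]
shift [-0.45   -0.0165  0.0022] turn [ 0.0042 -0.0013  0.0009]
```

servo_tool(plan=[[5, -0.035, -0.001, 0, 0, 0, 0], [5, -0.055, -0.002, 0, 0, 0, 0], [5, -0.061, -0.0025, 0, 0, 0, 0], [5, -0.061, -0.0025, 0, 0, 0, 0], [5, -0.061, -0.0025, 0, 0, 0, 0], [5, -0.061, -0.002, 0, 0, 0, 0], [5, -0.061, -0.002, 0, 0, 0, 0], [5, -0.05, -0.002, 0, 0, 0, 0]])

```text
time_s: 25.3
ee_pos: [0.5035, -0.1541, 0.1294]
eef_rot: [-3.14, -0.001, 1.803]
force: [0.1, 0.3, -2.1]
grip_width: 0.0152
grip_force: 40.0
```

```bash
python3 go.py .506 -.1563 .041 103.3
```

```text
pos [ 0.5035 -0.1541  0.1294] yaw 103.3 q [-0.37  0.33  1.67  0.    1.14 -0.6 ]
shift [-0.0028  0.002   0.0884] turn [-0.0011 -0.0008 -0.    ]
```

servo_tool(plan=[[5, 0, 0.001, 0.025, 0, 0, 0], [5, 0, 0, 0.025, 0, 0, 0], [5, 0, 0, 0.02, 0, 0, 0], [5, 0, 0, 0.01, 0, 0, 0], [5, 0, 0, 0.006, 0, 0, 0], [5, 0, 0, 0.003, 0, 0, 0], [5, 0, 0, 0, 0, 0, 0], [5, 0, 0, 0, 0, 0, 0]])

```text
time_s: 26.3
ee_pos: [0.5052, -0.1518, 0.0419]
eef_rot: [3.141, 0.0, 1.804]
force: [0.1, 0.6, -2.3]
grip_width: 0.0152
grip_force: 40.0
```

servo_tool(plan=[[40, 0, 0, 0, 0, 0, 0], [40, 0, 0, 0, 0, 0, 0], [40, 0, 0, 0, 0, 0, 0], [40, 0, 0, 0, 0, 0, 0], [40, 0, 0, -0.02, 0, 0, 0], [50, 0, 0, -0.03, 0, 0, 0], [60, 0, 0, -0.035, 0, 0, 0], [60, 0, 0, -0.03, 0, 0, 0]])

```text
time_s: 27.3
ee_pos: [0.505, -0.1518, 0.1578]
eef_rot: [3.141, 0.0, 1.804]
force: [-0.7, -0.3, -0.4]
grip_width: 0.056
grip_force: 0.0
```

servo_tool(plan=[[60, 0.03, 0, -0.01, 0, 0, 0], [60, 0.05, 0, -0.01, 0, 0, 0], [60, 0.05, 0, 0, 0, 0, 0], [60, 0.05, 0, 0, 0, 0, 0], [60, 0.05, 0, 0, 0, 0, 0], [60, 0.03, 0, 0, 0, 0, 0], [60, 0, 0, 0, 0, 0, 0], [60, 0, 0, 0, 0, 0, 0]])

```text
time_s: 28.3
ee_pos: [0.4451, 0.1008, 0.1765]
eef_rot: [3.142, 0.0, 1.804]
force: [-0.4, 0.9, 0.5]
grip_width: 0.0561
grip_force: 0.0
```

Run:
```python
from m import *
c=cam('top'); cv2.imwrite('pics/t3.png',c['pixels'][...,::-1]);W=world(c)
for nm,x,y in(('vee',.485,-.251),('ell',.58,-.272),('bar',.601,-.178),('pin',.506,-.156),('bvee',.6505,.168),('bpin',.627,.279)):
    b=(c['z_map']>.1)&(W[...,2]>.046)&(W[...,2]<.085)&(abs(W[...,0]-x)<.045)&(abs(W[...,1]-y)<.045); p=W[b]
    if len(p): print(nm,len(p),rect(p[:,:2]),np.percentile(p[:,2],[50,95]).round(4))
```

```text
vee 581 (array([ 486. , -252.4]), array([39.8, 45.6]), 6.6) [0.0572 0.0597]
ell 672 (array([ 580.1, -273.3]), array([56. , 45.1]), 16.0) [0.0578 0.0599]
bar 497 (array([ 601.6, -178.2]), array([20.5, 54.6]), 13.2) [0.0581 0.0602]
pin 140 (array([ 504.8, -152.2]), array([14.9, 15.3]), 56.6) [0.0732 0.0754]
bvee 298 (array([650.5, 167.6]), array([40.7, 44.4]), 0.8) [0.0492 0.0511]
bpin 127 (array([626.1, 277.9]), array([15.3, 15.2]), 23.1) [0.0643 0.0667]
```

View pics/t3.png

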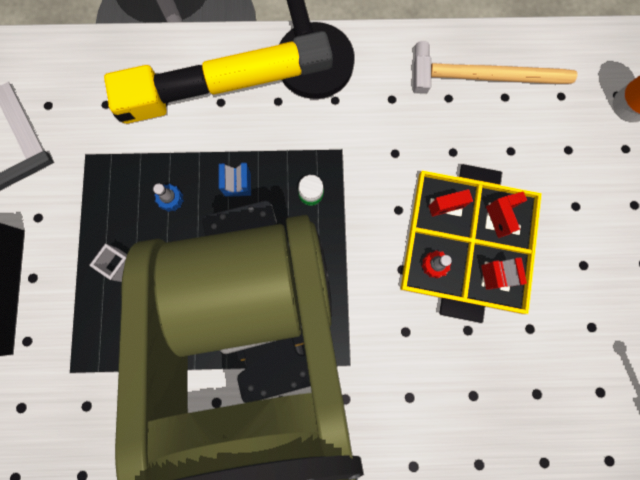

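The picture shows all four red pieces upright in their own compartments: bar (450,205), ell (507,213), pin (438,263) and vee (503,273). Their top faces are 9 mm higher than before, which matches the pad height, and the blue pieces haven't moved.

```bash
python3 -c "
from station import ctrl
print(ctrl.hand_in())"
```

```text
the job is handed in; nothing more can be done
None
```

All four red pieces stand upright in their matching compartments, the blue V-block and pin are where they were, and the job was handed in at about 28 s (no verdict was returned).

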